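Sort the stripped gearbox parts into their trays

ROBOT

A 6-joint arm with a two-finger parallel gripper is mounted at the origin on the work surface. World frame = base frame: x ahead of the robot, y to its left, z up, the work surface at z = 0. Lengths are in m, angles in degrees, forces in N, time in s.
With the tool pointing down it reaches from about 0.275 to 1 m from the base axis. Payload 8.4 kg.
Tool frame: the origin (TCP) lies between the finger pads; the fingertips stand 17 mm ahead of it and the grasp point (between the pads) lies 2 mm behind it (manip.nose_length is the distance from the TCP to the fingertips, in m); z points along the fingers, y is the line along which they close (so a half turn about z gives the same grasp; the last joint's range is limited). The gripper opens to 85 mm and grips with 20 to 120 N. Pads are 22 mm wide; open, the fingers measure 114 mm over their backs; the gripper's body (76 mm by 85 mm) begins 54 mm behind the grasp point. The pads swing forward as they close: fully open they stand 13 mm farther back than shut.
Start: joints at [74.232, 20.225, 93.587, -0, 66.188, -0.138], TCP at [0.168, 0.602, 0.225] pointing down, gripper open.
Joint ranges: [-150.9, 150.9], [-52.94, 120.26], [3.33, 152.33], [-74.26, 254.26], [0, 154.13], [-172.89, 172.89]. Speed limits (degrees/s): [127.2, 127.2, 159.86, 180, 180, 180].

INTERFACE

Orientations are given as [roll, pitch, yaw] about the fixed x, y, z axes, in that order (R = Rz(yaw) Ry(pitch) Rx(roll)).
In Python, from bench import sensors, capture, calibration, sign_off, manip gives the robot as it stands. The module is installed in compiled form; this text tells all that it offers.
- The arm moves only by the shell command python3 -m pendant 'ROWS'. ROWS is JSON, one flat list of numbers, 7 for each row, row after row: the opening, from 0 (shut) to 1 (fully open), then the shift along the tool's x, y, z in cm, then the turn, a rotation vector about the tool's x, y, z in rad. In form: [hand, dx, dy, dz, wx, wy, wz, hand, dx, dy, dz, wx, wy, wz, ...]. A call has 1 to 20 rows; each row is the pose to reach, as a shift and turn from the pose commanded when the call began, along the tool's axes at that moment; what a row does not reach only later rows make up. A row lasts 1/10 s, in which the tool goes at most 50 mm and 8.59 degrees, less where a joint would pass 70% of its speed; a pose out of reach is approached as far as the arm can. A call with a gripper value outside its range is refused whole. The fingers move at their own pace and stop on an object; the grip force is fixed at half the most. Time passes only in rows, so rows that repeat a pose let the fingers close. It gives the time, the measured TCP pose, the force, the opening and the grip force at its end, in the units of the state.
- sensors.state(): the state, without advancing time (a new reading comes with each control period).
- capture(name): name is "side" or "top"; returns the picture (480x640x3 uint8, red, green, blue); there is no depth.
- calibration(name): a dict with "fx", "fy", "cx", "cy" (pixels), "R" (3x3) and "t" (3): a world point X has camera coordinates R X + t. Camera axes: x right, y down, z forward; pixel columns grow to the right and rows downward; lengths in m; the calibration is good to about 2 mm. A picture is of the moment at which its call begins. calibration takes no time and is no camera call.
- sign_off(): hands the job in; it is judged then, once.
The state is a dict: "time_s": time; "joint_positions": joint angles; "qd": joint speeds; "joint_torque": joint torques, N m; "position": TCP position; "tcp_rot": TCP orientation; "contact_force": force on the tool from outside, world axes, zero at the start; "wrist_torque": the same for the moment, N m; "finger_gap": finger opening in m; "gripper_force": force on a finger pad.
Only numpy, scipy, OpenCV 4.12 (cv2) and the standard library are available. Lean on these libraries where they do the work, as an engineer would, in place of code of your own. Each camera call takes 0.05 s, during which the arm holds its last target. There are 200 camera calls.

TASK

Sort the parts from the stripped gearbox into the trays: the two gears into the green tray, the two brass bushes into the blue tray and the red plug into the yellow tray, one part to a bay. Set each part down gently, do not drop it; it must end standing upright, just as it stands now, flat on the floor of its bay and let go. Leave the blue can and the pen pot where they are.

Things in the scene. Friction and masses are not known exactly. Their poses are not given: they have to be found in the camera images.
- large_gear: Bright steel gear wheel with a hub, loose, standing hub up: toothed disc 58 mm across and 14 mm thick at the bottom, round hub 30 mm across above it, 44 mm high over all; about 0.4 kg. A black spot marks the bore on top. Origin: centre of the underside; z points up along the hub. Grip it by the hub, any yaw.
- small_gear: Dark steel gear wheel with a hub, loose, standing hub up: toothed disc 46 mm across and 14 mm thick at the bottom, round hub 26 mm across above it, 40 mm high over all; about 0.25 kg. Origin: centre of the underside; z points up along the hub. Grip it by the hub, any yaw.
- tall_bush: Tall slim brass flanged bush, loose, standing on its flange: flange 44 mm across and 7 mm thick at the bottom, round body 28 mm across above it, 50 mm high over all; about 0.17 kg. Black bore spot on top. Origin: centre of the underside; z up. Grip it by the round body, any yaw.
- short_bush: Short thick brass flanged bush, loose, standing on its flange: flange 52 mm across and 7 mm thick at the bottom, round body 38 mm across above it, 36 mm high over all; about 0.19 kg. Black bore spot on top. Origin: centre of the underside; z up. Grip it by the round body, any yaw.
- red_plug: Red square-headed drain plug, loose, standing head up: round foot 48 mm across and 14 mm thick, above it a square head 26 x 26 mm, 44 mm high over all; about 0.25 kg. Origin: centre of the underside; z up, x and y square to the head's flats. Grip it across two opposite flats.
- green_tray: Green plastic open-topped tray, fixed to the bench, 94 (x) x 171 (y) x 22 mm high. A divider across its middle makes two equal bays side by side along the tray's y axis; each bay is 84 (x) by about 78 (y) mm inside, and its centre lies 41 mm from the tray's origin along +y or -y. Walls and divider are 5 mm thick and all 22 mm high; the floor's top is 5 mm above the underside. Origin: centre of the underside, z up. For the two gears.
- blue_tray: Blue plastic open-topped tray, fixed to the bench, 94 (x) x 171 (y) x 22 mm high. A divider across its middle makes two equal bays side by side along the tray's y axis; each bay is 84 (x) by about 78 (y) mm inside, and its centre lies 41 mm from the tray's origin along +y or -y. Walls and divider are 5 mm thick and all 22 mm high; the floor's top is 5 mm above the underside. Origin: centre of the underside, z up. For the two brass bushes.
- yellow_tray: Yellow plastic open-topped tray, fixed to the bench, 94 (x) x 171 (y) x 22 mm high. A divider across its middle makes two equal bays side by side along the tray's y axis; each bay is 84 (x) by about 78 (y) mm inside, and its centre lies 41 mm from the tray's origin along +y or -y. Walls and divider are 5 mm thick and all 22 mm high; the floor's top is 5 mm above the underside. Origin: centre of the underside, z up. For the red plug; one bay stays empty.
- blue_can: Bystander: blue can, upright, 54 mm across, 90 mm high, loose, standing at one side of the work. Not to be disturbed. Origin: centre of the underside.
- pen_pot: Bystander: black open pen pot with three markers in it, 72 mm across, about 110 mm high with the markers, loose, standing at the other side of the work. Not to be disturbed. Origin: centre of the underside.

How it is judged (in metres and radians):
At the end, for the whole second after the job is handed in: Gears in the green tray and brass bushes in the blue, one to each bay; plug in either bay of the yellow. Origins within 30 mm of the tray's middle along its x and 16-66 mm along its y; undersides within 5 mm of the bay floor; upright within 0.12 rad; at rest (under 0.02 m/s, 0.2 rad/s) ((((y of large_gear in the frame of green_tray between 0.016 and 0.066 m and x of large_gear in the frame of green_tray between -0.03 and 0.03 m) and (y of small_gear in the frame of green_tray between -0.066 and -0.016 m and x of small_gear in the frame of green_tray between -0.03 and 0.03 m)) or ((y of large_gear in the frame of green_tray between -0.066 and -0.016 m and x of large_gear in the frame of green_tray between -0.03 and 0.03 m) and (y of small_gear in the frame of green_tray between 0.016 and 0.066 m and x of small_gear in the frame of green_tray between -0.03 and 0.03 m))) and (((y of tall_bush in the frame of blue_tray between 0.016 and 0.066 m and x of tall_bush in the frame of blue_tray between -0.03 and 0.03 m) and (y of short_bush in the frame of blue_tray between -0.066 and -0.016 m and x of short_bush in the frame of blue_tray between -0.03 and 0.03 m)) or ((y of tall_bush in the frame of blue_tray between -0.066 and -0.016 m and x of tall_bush in the frame of blue_tray between -0.03 and 0.03 m) and (y of short_bush in the frame of blue_tray between 0.016 and 0.066 m and x of short_bush in the frame of blue_tray between -0.03 and 0.03 m))) and ((y of red_plug in the frame of yellow_tray between 0.016 and 0.066 m and x of red_plug in the frame of yellow_tray between -0.03 and 0.03 m) or (y of red_plug in the frame of yellow_tray between -0.066 and -0.016 m and x of red_plug in the frame of yellow_tray between -0.03 and 0.03 m)) and z of large_gear in the frame of green_tray between 0.002 and 0.01 m and angle between each of large_gear, small_gear, tall_bush, short_bush, red_plug's own z axis and vertical below 0.12 rad and linear speed of each of large_gear, small_gear, tall_bush, short_bush, red_plug below 0.02 m/s and angular speed of each of large_gear, small_gear, tall_bush, short_bush, red_plug below 0.2 rad/s and z of small_gear in the frame of green_tray between 0.002 and 0.01 m and z of tall_bush in the frame of blue_tray between 0.002 and 0.01 m and z of short_bush in the frame of blue_tray between 0.002 and 0.01 m and z of red_plug in the frame of yellow_tray between 0.002 and 0.01 m); the robot touches nothing.
It fails at once if the blue can is shifted more than 20 mm or tipped (distance of blue_can from where it was at the start of the episode above 0.02 m or angle between blue_can's own z axis and vertical above 0.3 rad).
It fails at once if the pen pot is shifted more than 20 mm or tipped (distance of pen_pot from where it was at the start of the episode above 0.02 m or angle between pen_pot's own z axis and vertical above 0.3 rad).
It fails at once if a part is dropped or thrown (faster than 0.6 m/s with its underside within 45 mm of the bench: a fall of some 20 mm) ((linear speed of large_gear above 0.6 m/s and height (world z) of large_gear below 0.045 m) or (linear speed of small_gear above 0.6 m/s and height (world z) of small_gear below 0.045 m) or (linear speed of tall_bush above 0.6 m/s and height (world z) of tall_bush below 0.045 m) or (linear speed of short_bush above 0.6 m/s and height (world z) of short_bush below 0.045 m) or (linear speed of red_plug above 0.6 m/s and height (world z) of red_plug below 0.045 m)).
It also fails if it takes over 112 s, if anything falls off the work surface, if the arm or the gripper's body presses on something with over 40 N, if the wrist force passes 120 N, or if a joint passes its speed limit or range.

## Working session

There is one attempt and no reset: what is moved stays moved. The work goes in short steps, Python scripts to look and compute and a shell command to move; the robot and the scene stay as the last step left them, time stands still between calls to the robot, and variables do not carry over. Pictures are saved under pics/ and viewed, at most 14 in all, crops included, and the job is handed in when it is done.

```bash
mkdir -p pics; python3 - <<'E'
from bench import *
import cv2
for n in("top","side"):
    cv2.imwrite(f"pics/{n}0.png",capture(n)[:,:,::-1]); c=calibration(n); print(n,c)
s=sensors.state(); print(s, manip.nose_length)
E
```

```text
top {'fx': 441.6364153458296, 'fy': 441.6364153458296, 'cx': 315.72530874264385, 'cy': 246.38695560634255, 'R': array([[ 0.00144254, -0.99937936, -0.03519689],
       [-0.98704394,  0.00422416, -0.16039457],
       [ 0.1604437 ,  0.03497226, -0.98642524]]), 't': array([0.01365445, 0.54896111, 0.84497461])}
side {'fx': 561.7479178321589, 'fy': 561.7479178321589, 'cx': 332.3475443704537, 'cy': 235.86268883483442, 'R': array([[ 0.69177351, -0.72185813,  0.0192421 ],
       [-0.47984458, -0.47943268, -0.73477445],
       [ 0.5396282 ,  0.49906428, -0.67803854]]), 't': array([-0.38346783,  0.28134516,  0.95390778])}
{'time_s': 0.1, 'joint_positions': array([ 7.42308139e+01,  2.02599896e+01,  9.36233613e+01,  4.47388354e-04,
        6.61889113e+01, -1.37152195e-01]), 'qd': array([ 0.00599843, -0.01664016, -0.05818774, -0.00868095,  0.05696185,
       -0.00615419]), 'joint_torque': array([-1.04561786e-03, -6.06360126e+01, -3.42823756e+01, -1.35378028e-05,
        4.00008648e-03,  1.20299308e-05]), 'position': array([0.16828911, 0.60147293, 0.22453158]), 'tcp_rot': array([-1.79927739e+02, -5.82055981e-04,  1.64367785e+02]), 'contact_force': array([-0.73336304, -0.49875836, -0.03174336]), 'wrist_torque': array([-0.12657666, -0.01355634,  0.00520733]), 'gripper_force': 0.0, 'finger_gap': 0.08556689550100714} 0.017
```

View pics/top0.png

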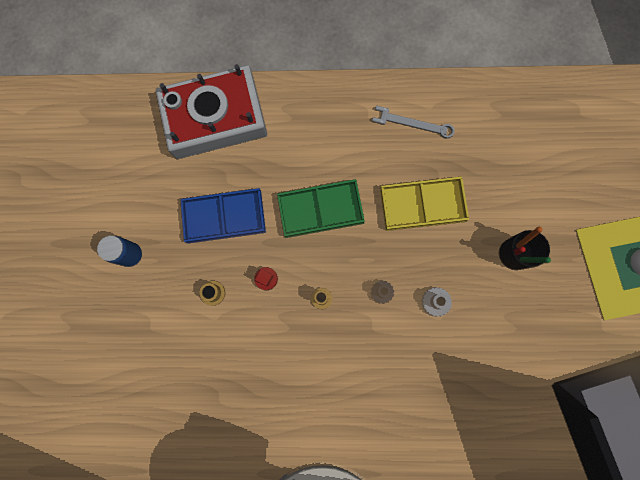

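View pics/side0.png

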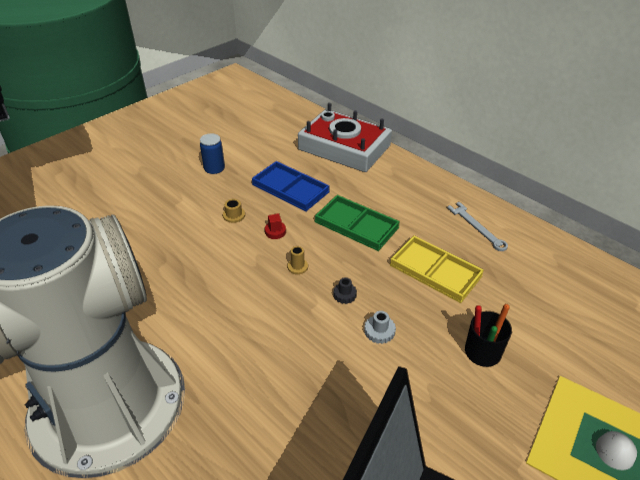

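```bash
cat > h.py <<'E'
import numpy as np, cv2
from bench import *
def ray(n,u,v,z):
    c=calibration(n);R,t=c["R"],c["t"];C=-R.T@t
    d=R.T@np.array([(u-c["cx"])/c["fx"],(v-c["cy"])/c["fy"],1]);return (C+d*(z-C[2])/d[2])
def proj(n,X):
    c=calibration(n);p=c["R"]@np.array(X)+c["t"];return np.array([c["fx"]*p[0]/p[2]+c["cx"],c["fy"]*p[1]/p[2]+c["cy"]])
def delta(X,yaw=None):
    """tool-frame shift (cm) and turn about tool z (rad) from present pose to X, yaw (deg)"""
    from scipy.spatial.transform import Rotation as Ro
    s=sensors.state();R=Ro.from_euler("xyz",s["tcp_rot"],degrees=True)
    d=R.inv().apply(np.array(X)-s["position"])*100
    w=None if yaw is None else (R.inv()*Ro.from_euler("xyz",[180,0,yaw],degrees=True)).as_rotvec()
    return d.round(2),w
E
python3 - <<'E'
from h import *
t=cv2.imread("pics/top0.png");hsv=cv2.cvtColor(t,cv2.COLOR_BGR2HSV)
for n,lo,hi in(("blue",105,125),("green",60,85),("yellow",24,32)):
    m=cv2.inRange(hsv,(lo,120,50),(hi,255,255));m[:,:150]=0;m[:,490:]=0;m[:170]=0;m[250:]=0
    c=max(cv2.findContours(m,0,2)[0],key=cv2.contourArea)[:,0]
    P=np.array([ray("top",u,v,.022)[:2] for u,v in c],np.float32)
    r=cv2.minAreaRect(P);b=cv2.boxPoints(r);L=sorted([b[1]-b[0],b[2]-b[1]],key=np.linalg.norm)
    y=L[1]*np.sign(L[1][1]);print(n,np.array(r[0]).round(4),np.array(r[1]).round(4),"yaw",np.degrees(np.arctan2(-y[0],y[1])).round(1))
a=cv2.resize(t[255:325,190:460],(800,207),interpolation=cv2.INTER_CUBIC)
s=cv2.imread("pics/side0.png")[190:350,210:410]
cv2.imwrite("pics/c1.png",a);cv2.imwrite("pics/c2.png",cv2.resize(s,(750,600),interpolation=cv2.INTER_CUBIC))
E
```

```text
blue [0.6203 0.2109] [0.0962 0.1718] yaw 7.6
green [0.6348 0.0043] [0.0955 0.1687] yaw 10.1
yellow [ 0.6436 -0.2115] [0.0974 0.1722] yaw 6.4
```

View pics/c1.png

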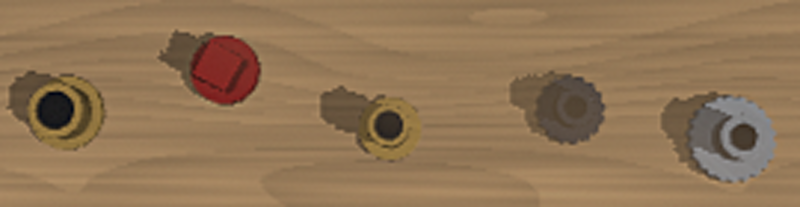

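View pics/c2.png

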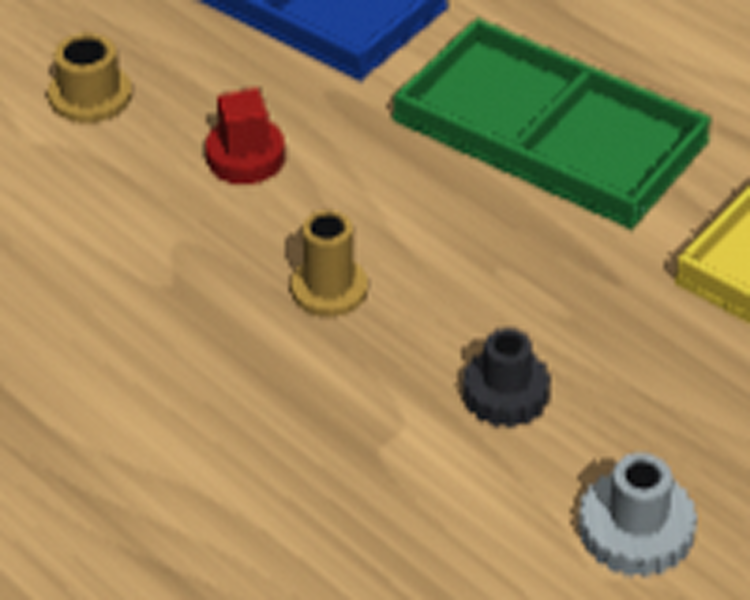

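```bash
python3 - <<'E'
from h import *
T=lambda u,v:(190+(u+.5)/2.963-.5,255+(v+.5)/2.957-.5); S=lambda u,v:(210+(u+.5)/3.75-.5,190+(v+.5)/3.75-.5)
for n,h,dz,a,b,c in(("short",.036,.007,(55,110),(86,51),(66,113)),("plug",.044,.014,(218,65),(242,98),(226,70)),("tall",.05,.007,(388,124),(327,226),(389,129)),("small",.040,.014,(573,106),(511,342),(570,109)),("large",.044,.014,(742,137),(644,474),(732,139))):
    print(n,ray("top",*T(*a),h)[:2].round(4),ray("side",*S(*b),h)[:2].round(4),ray("top",*T(*c),dz)[:2].round(4))
t=cv2.imread("pics/top0.png");m=cv2.inRange(cv2.cvtColor(t,cv2.COLOR_BGR2HSV),(0,120,40),(8,255,255));m[:250]=0
print(m[262:296,245:285].any(0).sum())
s=cv2.imread("pics/side0.png")
A=cv2.resize(t[262:297,245:290],(400,311),interpolation=cv2.INTER_CUBIC);B=cv2.resize(s[207:245,258:298],(400,380),interpolation=cv2.INTER_CUBIC)
o=np.zeros((380,800,3),np.uint8);o[:311,:400]=A;o[:,400:]=B;cv2.imwrite("pics/plug.png",cv2.convertScaleAbs(o,alpha=1.4))
E
```

```text
short [0.4583 0.2301] [0.4597 0.228 ] [0.4579 0.2303]
plug [0.4881 0.1179] [0.4917 0.1205] [0.4874 0.1169]
tall [0.4481 0.0029] [0.448  0.0012] [0.4467 0.0033]
small [ 0.4606 -0.1206] [ 0.4628 -0.1239] [ 0.4601 -0.1215]
large [ 0.4398 -0.2307] [ 0.4413 -0.2335] [ 0.4396 -0.2312]
24
```

View pics/plug.png

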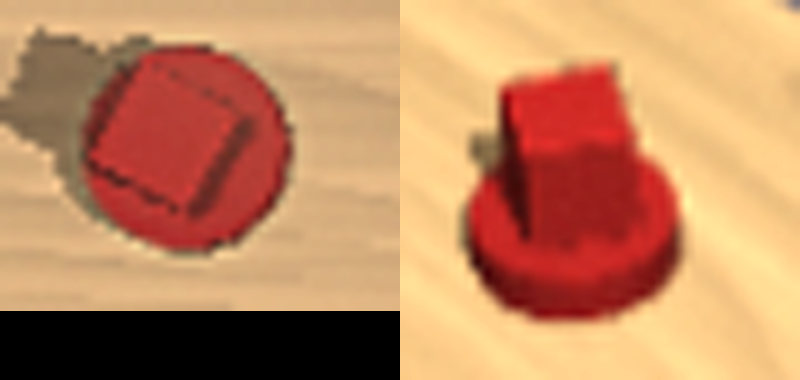

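```bash
python3 -c "
from h import *
print(delta([.459,.229,.225],90),delta([.459,.229,.12],90))"
```

```text
(array([-3.803e+01, -2.804e+01, -1.000e-02]), array([-1.08554375e-03,  8.09799460e-04,  1.29796253e+00])) (array([-38.03, -28.02,  10.49]), array([-1.08554375e-03,  8.09799460e-04,  1.29796253e+00]))
```

```bash
python3 -m pendant '[1,-3.8,-2.8,0,0,0,0.13, 1,-7.6,-5.6,0,0,0,0.26, 1,-11.4,-8.4,0,0,0,0.39, 1,-15.2,-11.2,0,0,0,0.52, 1,-19,-14,0,0,0,0.65, 1,-22.8,-16.8,0,0,0,0.78, 1,-26.6,-19.6,0,0,0,0.91, 1,-30.4,-22.4,0,0,0,1.04, 1,-34.2,-25.2,0,0,0,1.17, 1,-38,-28,0,0,0,1.3, 1,-38,-28,3,0,0,1.3, 1,-38,-28,6,0,0,1.3, 1,-38,-28,9,0,0,1.3, 1,-38,-28,10.5,0,0,1.3, 1,-38,-28,10.5,0,0,1.3]'
python3 -c "
from h import *
print(delta([.459,.229,.036],90))
for n in('top','side'): cv2.imwrite('pics/%s1.png'%n,capture(n)[:,:,::-1])
s=cv2.imread('pics/side1.png')[80:280,130:380];cv2.imwrite('pics/s1c.png',cv2.resize(s,(750,600),interpolation=2))"
```

```text
time_s: 1.6
position: [0.4572, 0.2289, 0.1179]
tcp_rot: [-179.8, 0.1, 89.9]
contact_force: [-1.2, 0.5, -0.7]
finger_gap: 0.0855
gripper_force: 0.0
(array([0.03, 0.22, 8.19]), array([-0.00428209,  0.002149  , -0.00218365]))
```

View pics/s1c.png

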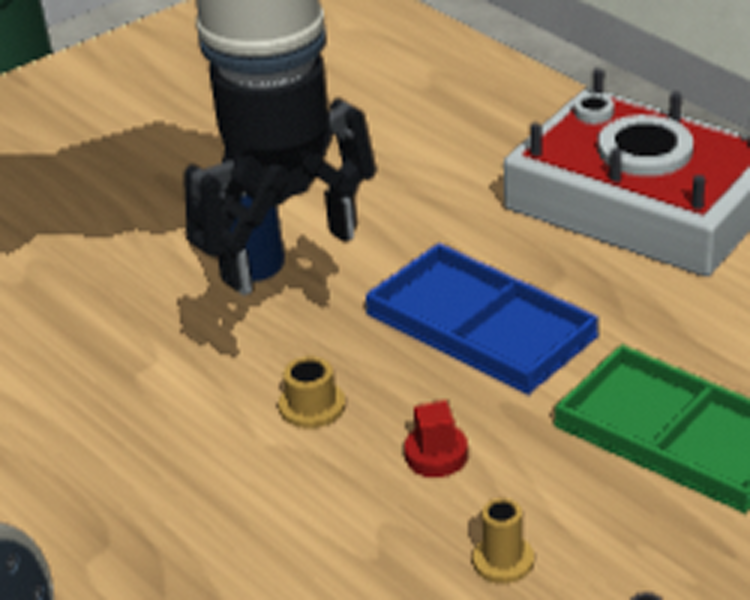

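```bash
python3 -c "
from h import *
for z in(.101,.114):
  for x in(-.045,.045):
    p=proj('side',[.457+x,.229,z]);print(z,x,(p-[130,80])*3)"
```

```text
0.101 -0.045 [245.98264701 329.19680172]
0.101 0.045 [342.36040861 277.2075722 ]
0.114 -0.045 [243.70688876 314.92292182]
0.114 0.045 [340.8455117  263.11991483]
```

```bash
python3 -c "
from h import *
s=cv2.imread('pics/side1.png')[120:190,185:265].copy();s=cv2.resize(s,(685,600),interpolation=2);
cv2.imwrite('pics/z1.png',cv2.convertScaleAbs(s,alpha=1.8))
s=sensors.state();print(s['position'])"
```

```text
[0.45893147 0.22988785 0.12034078]
```

View pics/z1.png

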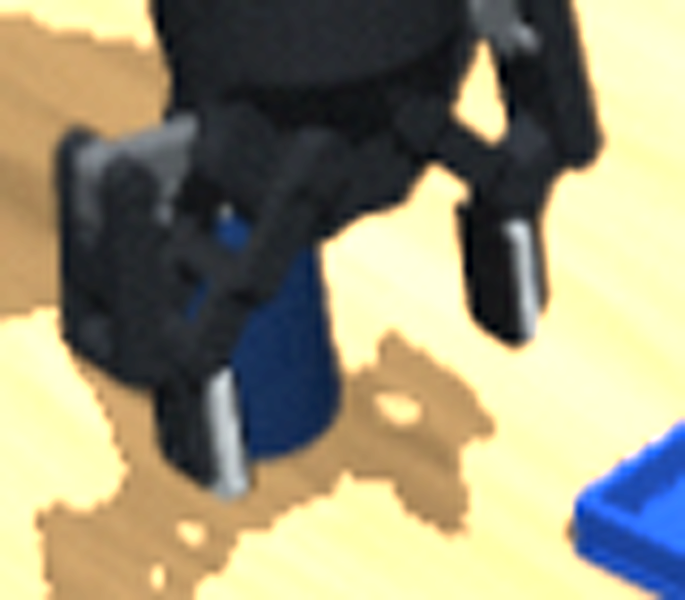

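```bash
python3 -m pendant '[1,0,0,2,0,0,0, 1,0,0,4,0,0,0, 0.8,0,0,6,0,0,0, 0.6,0,0,7,0,0,0, 0.6,0,0,7.5,0,0,0, 0.6,0,0,8,0,0,0, 0.6,0,0,8.4,0,0,0,0.6,0,0,8.4,0,0,0,0.6,0,0,8.4,0,0,0]'
python3 -c "
from h import *
cv2.imwrite('pics/side2.png',capture('side')[:,:,::-1])
s=cv2.imread('pics/side2.png')[150:235,190:290].copy();s=cv2.resize(s,(700,595),interpolation=2);
cv2.imwrite('pics/z2.png',cv2.convertScaleAbs(s,alpha=1.8))
s=sensors.state();print(s['position'])"
```

```text
time_s: 2.6
position: [0.4591, 0.23, 0.0365]
tcp_rot: [180.0, -0.0, 89.9]
contact_force: [-0.7, -0.6, 0.1]
finger_gap: 0.0514
gripper_force: 0.0
[0.45917455 0.22997434 0.0365453 ]
```

View pics/z2.png

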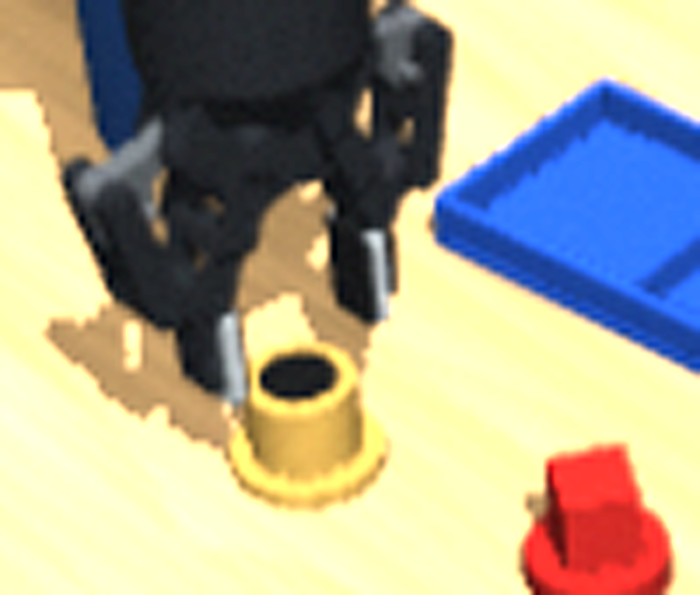

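```bash
python3 -m pendant '[0.5,0,0,0,0,0,0,0.4,0,0,0,0,0,0,0.3,0,0,0,0,0,0,0.3,0,0,0,0,0,0,0.3,0,0,0,0,0,0,0.3,0,0,0,0,0,0]'
python3 -c "
from h import *
cv2.imwrite('pics/side3.png',capture('side')[:,:,::-1])
s=cv2.imread('pics/side3.png')[150:235,190:290].copy();s=cv2.resize(s,(700,595),interpolation=2);
cv2.imwrite('pics/z3.png',cv2.convertScaleAbs(s,alpha=1.8))"
```

```text
time_s: 3.25
position: [0.4589, 0.2299, 0.0362]
tcp_rot: [180.0, 0.0, 89.9]
contact_force: [-0.8, -0.8, 0.8]
finger_gap: 0.0258
gripper_force: 0.0
```

View pics/z3.png

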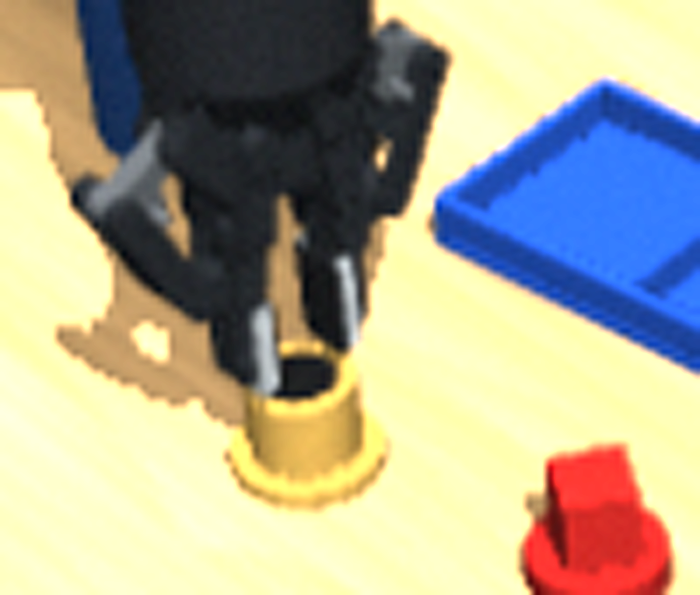

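```bash
python3 -m pendant '[0.9,0,0,0,0,0,0,0.9,0,0,0,0,0,0,0.9,0,0,0,0,0,0,0.9,0,0,0.5,0,0,0,0.9,0,0,1,0,0,0,0.8,0,0,1.5,0,0,0,0.7,0,0,2.0,0,0,0,0.6,0,0,2.0,0,0,0,0.5,0,0,2.0,0,0,0,0.4,0,0,2,0,0,0,0.3,0,0,2,0,0,0,0.3,0,0,2,0,0,0,0.3,0,0,2,0,0,0,0.3,0,0,2,0,0,0]'
python3 -c "
from h import *
cv2.imwrite('pics/side4.png',capture('side')[:,:,::-1])
s=cv2.imread('pics/side4.png')[150:235,190:290].copy();s=cv2.resize(s,(700,595),interpolation=2);
cv2.imwrite('pics/z4.png',cv2.convertScaleAbs(s,alpha=1.8))"
```

```text
time_s: 4.7
position: [0.459, 0.2299, 0.0166]
tcp_rot: [180.0, -0.0, 89.9]
contact_force: [-2.0, -0.7, 5.9]
finger_gap: 0.0353
gripper_force: 59.6
```

View pics/z4.png

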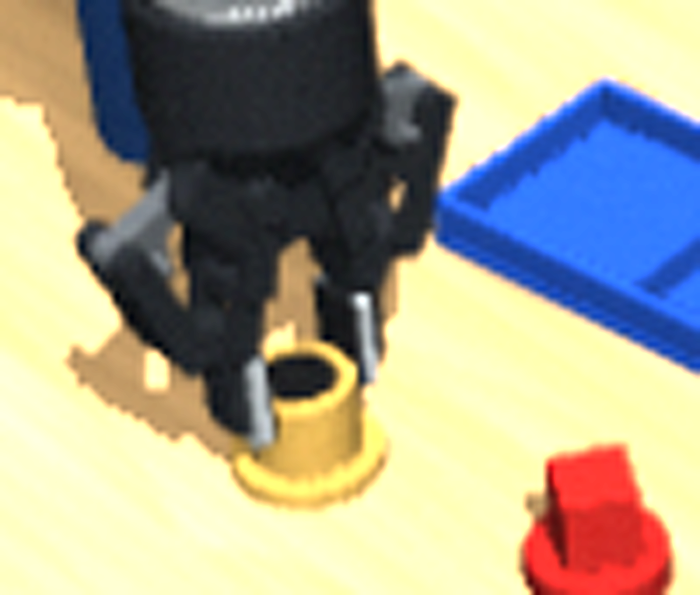

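```bash
python3 -c "
from h import *
f=lambda X:((proj('side',X)-[190,150])*7).round()
for z in(.0,.01,.02,.036): print(z,'axis',f([.459,.229,z]),'near -y edge',f([.44,.218,z]),'far -y edge',f([.478,.218,z]),'near +y',f([.44,.24,z]))"
```

```text
0.0 axis [305. 456.] near -y edge [281. 497.] far -y edge [371. 445.] near +y [240. 467.]
0.01 axis [302. 433.] near -y edge [278. 474.] far -y edge [368. 422.] near +y [236. 444.]
0.02 axis [299. 410.] near -y edge [275. 451.] far -y edge [365. 399.] near +y [233. 421.]
0.036 axis [294. 372.] near -y edge [270. 414.] far -y edge [361. 361.] near +y [227. 383.]
```

```bash
python3 -m pendant '[0.3,0,0,-0.5,0,0,0,0.3,0,0,-1.5,0,0,0,0.3,0,0,-3,0,0,0,0.3,0,0,-5,0,0,0,0.3,0,0,-7,0,0,0,0.3,0,0,-8,0,0,0,0.3,0.4,2.5,-8,0,0,0,0.3,0.8,5,-8,0,0,0,0.3,1.2,8,-8,0,0,0,0.3,1.6,11,-8,0,0,0,0.3,1.9,13.5,-8,0,0,0,0.3,2.1,15,-8,0,0,0,0.3,2.15,15.6,-8,0,0,0,0.3,2.15,15.6,-8,0,0,0,0.3,2.15,15.6,-8,0,0,0]'
python3 -c "
from h import *
print(delta([.615,.2515,.0222],90))
cv2.imwrite('pics/side5.png',capture('side')[:,:,::-1])
s=cv2.imread('pics/side5.png')[100:220,220:360].copy();s=cv2.resize(s,(700,600),interpolation=2);
cv2.imwrite('pics/z5.png',cv2.convertScaleAbs(s,alpha=1.6))"
```

```text
time_s: 6.25
position: [0.6138, 0.2508, 0.0959]
tcp_rot: [-179.9, 0.0, 89.9]
contact_force: [-0.8, 0.1, -2.2]
finger_gap: 0.0356
gripper_force: 60.3
(array([0.07, 0.13, 7.37]), array([-0.00127575,  0.00043631, -0.00194969]))
```

View pics/z5.png

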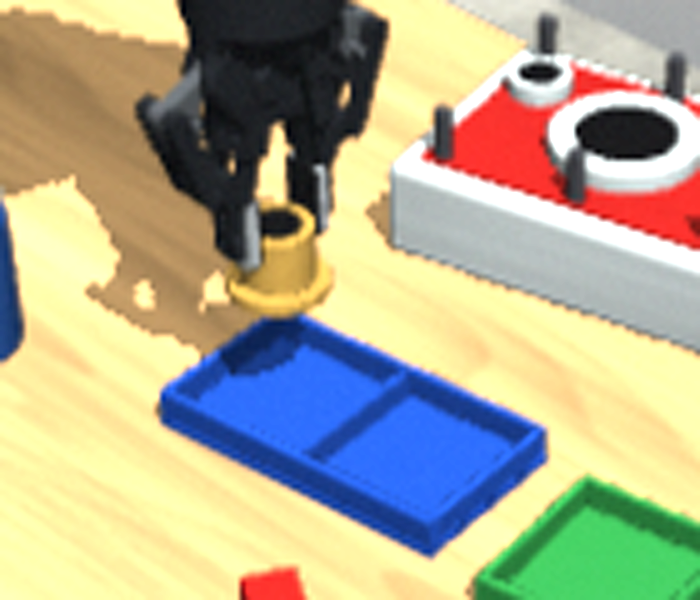

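```bash
python3 -m pendant '[0.3,0,0,2,0,0,0,0.3,0,0,4,0,0,0,0.3,0,0,5.5,0,0,0,0.3,0,0,6.3,0,0,0,0.3,0,0,6.8,0,0,0,0.3,0,0,7.1,0,0,0,0.3,0,0,7.3,0,0,0,0.3,0,0,7.45,0,0,0,0.3,0,0,7.45,0,0,0,0.3,0,0,7.45,0,0,0]'
```

```text
time_s: 7.3
position: [0.6152, 0.2511, 0.022]
tcp_rot: [180.0, -0.0, 89.9]
contact_force: [-0.1, 0.1, -2.4]
finger_gap: 0.0355
gripper_force: 60.3
```

```bash
python3 -m pendant '[0.3,0,0,0.05,0,0,0,0.3,0,0,0.1,0,0,0,0.3,0,0,0.1,0,0,0,0.3,0,0,0.1,0,0,0]'
```

```text
time_s: 7.7
position: [0.6152, 0.2512, 0.0216]
tcp_rot: [180.0, -0.0, 89.9]
contact_force: [-1.3, -0.8, 5.4]
finger_gap: 0.0354
gripper_force: 61.2
```

```bash
python3 -m pendant '[0.45,0,0,0,0,0,0,0.55,0,0,0,0,0,0,0.65,0,0,0,0,0,0,0.65,0,0,-1,0,0,0,0.8,0,0,-3,0,0,0,0.8,0,0,-6,0,0,0,0.8,0,0,-8,0,0,0,0.8,-3.5,-2.4,-8,0,0,0,0.8,-7.1,-4.8,-8,0,0,0,0.8,-10.6,-7.2,-8,0,0,0,0.8,-14.2,-9.6,-8,0,0,0,0.8,-17.8,-12,-8,0,0,0,0.8,-21.4,-14.4,-8,0,0,0,0.8,-24.9,-16.75,-8,0,0,0,0.8,-24.9,-16.75,-8,0,0,0,0.8,-24.9,-16.75,-5,0,0,0,0.8,-24.9,-16.75,-2.5,0,0,0,0.8,-24.9,-16.75,-0.5,0,0,0,0.8,-24.9,-16.75,0.3,0,0,0,0.8,-24.9,-16.75,0.3,0,0,0]'
python3 -m pendant '[0.7,0,0,0,0,0,0,0.6,0,0,0,0,0,0,0.5,0,0,0,0,0,0,0.4,0,0,0,0,0,0,0.3,0,0,0,0,0,0,0.2,0,0,0,0,0,0,0.2,0,0,0,0,0,0,0.2,0,0,0,0,0,0,0.2,0,0,0,0,0,0]'
```

```text
time_s: 9.7
position: [0.4468, 0.0026, 0.0173]
tcp_rot: [-179.9, -0.0, 89.9]
contact_force: [-0.4, -0.2, 0.4]
finger_gap: 0.0681
gripper_force: 0.0
time_s: 10.6
position: [0.4473, 0.0024, 0.0184]
tcp_rot: [180.0, -0.0, 89.9]
contact_force: [-1.4, 0.6, 9.6]
finger_gap: 0.0262
gripper_force: 58.3
```

```bash
python3 -m pendant '[0.2,0,0,-0.5,0,0,0,0.2,0,0,-2,0,0,0,0.2,0,0,-4,0,0,0,0.2,0,0,-6.5,0,0,0,0.2,0,0,-8.5,0,0,0,0.2,0.5,0.5,-9,0,0,0,0.2,2.5,2.6,-9,0,0,0,0.2,5,5.3,-9,0,0,0,0.2,7.5,8,-9,0,0,0,0.2,10,10.7,-9,0,0,0,0.2,12.5,13.3,-9,0,0,0,0.2,14.8,15.7,-9,0,0,0,0.2,16.3,17.3,-9,0,0,0,0.2,16.8,17.85,-9,0,0,0,0.2,16.8,17.85,-9,0,0,0,0.2,16.8,17.85,-7,0,0,0,0.2,16.8,17.85,-5,0,0,0,0.2,16.8,17.85,-3.5,0,0,0,0.2,16.8,17.85,-2.5,0,0,0,0.2,16.8,17.85,-2.5,0,0,0]'
python3 -m pendant '[0.2,0,0,0.6,0,0,0,0.2,0,0,1.2,0,0,0,0.2,0,0,1.6,0,0,0,0.2,0,0,1.8,0,0,0,0.2,0,0,1.95,0,0,0,0.2,0,0,2.05,0,0,0,0.2,0,0,2.05,0,0,0,0.2,0,0,2.05,0,0,0]'
```

```text
time_s: 12.6
position: [0.6244, 0.1693, 0.0412]
tcp_rot: [-179.8, 0.0, 89.9]
contact_force: [-0.2, 0.7, -2.2]
finger_gap: 0.0262
gripper_force: 59.3
time_s: 13.4
position: [0.6258, 0.1701, 0.0234]
tcp_rot: [180.0, -0.0, 89.9]
contact_force: [-4.2, -2.0, 9.9]
finger_gap: 0.0264
gripper_force: 60.6
```

```bash
python3 -m pendant '[0.35,0,0,0,0,0,0,0.5,0,0,0,0,0,0,0.6,0,0,0,0,0,0,0.6,0,0,-1,0,0,0,0.7,0,0,-3,0,0,0,0.7,0,0,-6,0,0,0,0.7,0,0,-9,0,0,0,0.7,-1,-3,-9,0,0,0.12,0.7,-2,-6,-9,0,0,0.24,0.7,-3,-9,-9,0,0,0.36,0.7,-4.2,-11.5,-9,0,0,0.45,0.7,-5.15,-13.65,-9,0,0,0.506,0.7,-5.15,-13.65,-9,0,0,0.506,0.7,-5.15,-13.65,-6,0,0,0.506,0.7,-5.15,-13.65,-3,0,0,0.506,0.7,-5.15,-13.65,-1,0,0,0.506,0.7,-5.15,-13.65,0,0,0,0.506,0.7,-5.15,-13.65,0.5,0,0,0.506,0.7,-5.15,-13.65,0.5,0,0,0.506]'
python3 -m pendant '[0.6,0,0,0,0,0,0,0.5,0,0,0,0,0,0,0.4,0,0,0,0,0,0,0.35,0,0,0,0,0,0,0.3,0,0,0,0,0,0,0.2,0,0,0,0,0,0,0.2,0,0,0,0,0,0,0.2,0,0,0,0,0,0,0.2,0,0,0,0,0,0]'
```

```text
time_s: 15.3
position: [0.4896, 0.119, 0.0173]
tcp_rot: [180.0, -0.0, 60.9]
contact_force: [-0.3, 0.2, -0.7]
finger_gap: 0.0598
gripper_force: 0.0
time_s: 16.2
position: [0.4894, 0.1189, 0.0178]
tcp_rot: [180.0, -0.0, 60.9]
contact_force: [-1.1, 0.1, 8.4]
finger_gap: 0.0251
gripper_force: 59.2
```

```bash
python3 -c "
from h import *
print(delta([.639,-.1707,.1078],90))"
```

```text
(array([-18.02,  27.16,  -9.  ]), array([ 4.19303820e-04, -2.33371310e-04, -5.07878387e-01]))
```

```bash
python3 -m pendant '[0.2,0,0,-0.5,0,0,0,0.2,0,0,-2,0,0,0,0.2,0,0,-4,0,0,0,0.2,0,0,-6.5,0,0,0,0.2,0,0,-8.5,0,0,0,0.2,-0.5,0.7,-9,0,0,0,0.2,-2,3,-9,0,0,-0.06,0.2,-4,6,-9,0,0,-0.12,0.2,-6,9,-9,0,0,-0.18,0.2,-8,12,-9,0,0,-0.24,0.2,-10,15,-9,0,0,-0.3,0.2,-12,18,-9,0,0,-0.36,0.2,-14,21,-9,0,0,-0.42,0.2,-15.8,23.7,-9,0,0,-0.46,0.2,-17,25.6,-9,0,0,-0.49,0.2,-17.8,26.8,-9,0,0,-0.508,0.2,-18,27.2,-9,0,0,-0.508,0.2,-18,27.2,-8,0,0,-0.508,0.2,-18,27.2,-6,0,0,-0.508,0.2,-18,27.2,-6,0,0,-0.508]'
python3 -m pendant '[0.2,0,0,1.5,0,0,0,0.2,0,0,3,0,0,0,0.2,0,0,4.2,0,0,0,0.2,0,0,4.8,0,0,0,0.2,0,0,5.2,0,0,0,0.2,0,0,5.4,0,0,0,0.2,0,0,5.5,0,0,0,0.2,0,0,5.55,0,0,0,0.2,0,0,5.55,0,0,0]'
```

```text
time_s: 18.2
position: [0.6364, -0.1694, 0.0737]
tcp_rot: [-179.7, -0.1, 90.0]
contact_force: [-0.7, 0.3, -2.6]
finger_gap: 0.0244
gripper_force: 59.4
time_s: 19.1
position: [0.6393, -0.1708, 0.0229]
tcp_rot: [180.0, 0.0, 90.0]
contact_force: [-3.0, 1.4, 5.0]
finger_gap: 0.025
gripper_force: 60.5
```

```bash
python3 -m pendant '[0.35,0,0,0,0,0,0,0.5,0,0,0,0,0,0,0.6,0,0,0,0,0,0,0.6,0,0,-1,0,0,0,0.7,0,0,-3,0,0,0,0.7,0,0,-6,0,0,0,0.7,0,0,-9,0,0,0,0.7,-1.2,-4,-9,0,0,0,0.7,-2.4,-8,-9,0,0,0,0.7,-3.6,-12,-9,0,0,0,0.7,-4.9,-16,-9,0,0,0,0.7,-6.1,-19.85,-9,0,0,0,0.7,-6.1,-19.85,-9,0,0,0,0.7,-6.1,-19.85,-6,0,0,0,0.7,-6.1,-19.85,-3,0,0,0,0.7,-6.1,-19.85,-1,0,0,0,0.7,-6.1,-19.85,0,0,0,0,0.7,-6.1,-19.85,0.5,0,0,0,0.7,-6.1,-19.85,0.5,0,0,0]'
python3 -m pendant '[0.6,0,0,0,0,0,0,0.5,0,0,0,0,0,0,0.45,0,0,0,0,0,0,0.4,0,0,0,0,0,0,0.3,0,0,0,0,0,0,0.2,0,0,0,0,0,0,0.2,0,0,0,0,0,0,0.2,0,0,0,0,0,0,0.2,0,0,0,0,0,0]'
```

```text
time_s: 21.0
position: [0.4412, -0.2318, 0.0168]
tcp_rot: [180.0, 0.0, 90.0]
contact_force: [0.3, 0.2, 0.7]
finger_gap: 0.0595
gripper_force: 0.0
time_s: 21.9
position: [0.4409, -0.2319, 0.0173]
tcp_rot: [180.0, 0.0, 90.0]
contact_force: [-2.1, 0.6, 8.7]
finger_gap: 0.0278
gripper_force: 58.5
```

```bash
python3 -m pendant '[0.2,0,0,-0.5,0,0,0,0.2,0,0,-2,0,0,0,0.2,0,0,-4,0,0,0,0.2,0,0,-6.5,0,0,0,0.2,0,0,-8.5,0,0,0,0.2,0.5,0.5,-9,0,0,0,0.2,2.5,2.6,-9,0,0,0,0.2,5,5.1,-9,0,0,0,0.2,7.5,7.7,-9,0,0,0,0.2,10,10.3,-9,0,0,0,0.2,12.5,12.8,-9,0,0,0,0.2,15,15.4,-9,0,0,0,0.2,17.3,17.7,-9,0,0,0,0.2,19,19.5,-9,0,0,0,0.2,19.6,20.1,-9,0,0,0,0.2,19.6,20.1,-9,0,0,0,0.2,19.6,20.1,-7.5,0,0,0,0.2,19.6,20.1,-6,0,0,0,0.2,19.6,20.1,-6,0,0,0]'
python3 -m pendant '[0.2,0,0,1.5,0,0,0,0.2,0,0,3,0,0,0,0.2,0,0,4.2,0,0,0,0.2,0,0,4.8,0,0,0,0.2,0,0,5.2,0,0,0,0.2,0,0,5.4,0,0,0,0.2,0,0,5.5,0,0,0,0.2,0,0,5.55,0,0,0,0.2,0,0,5.55,0,0,0]'
```

```text
time_s: 23.8
position: [0.6388, -0.0365, 0.0733]
tcp_rot: [-179.7, -0.0, 89.9]
contact_force: [-0.8, 0.1, -2.9]
finger_gap: 0.0283
gripper_force: 59.7
time_s: 24.7
position: [0.6417, -0.0358, 0.0224]
tcp_rot: [180.0, 0.0, 90.0]
contact_force: [-3.5, -0.2, 5.3]
finger_gap: 0.0282
gripper_force: 60.6
```

```bash
python3 -m pendant '[0.4,0,0,0,0,0,0,0.5,0,0,0,0,0,0,0.6,0,0,0,0,0,0,0.6,0,0,-1,0,0,0,0.7,0,0,-3,0,0,0,0.7,0,0,-6,0,0,0,0.7,0,0,-9,0,0,0,0.7,-1.7,-3.6,-9,0,0,0,0.7,-3.4,-7.2,-9,0,0,0,0.7,-5.1,-10.8,-9,0,0,0,0.7,-6.8,-14.4,-9,0,0,0,0.7,-8.6,-18.1,-9,0,0,0,0.7,-8.6,-18.1,-9,0,0,0,0.7,-8.6,-18.1,-6,0,0,0,0.7,-8.6,-18.1,-3,0,0,0,0.7,-8.6,-18.1,-1,0,0,0,0.7,-8.6,-18.1,0,0,0,0,0.7,-8.6,-18.1,0.5,0,0,0,0.7,-8.6,-18.1,0.5,0,0,0]'
python3 -m pendant '[0.6,0,0,0,0,0,0,0.5,0,0,0,0,0,0,0.45,0,0,0,0,0,0,0.4,0,0,0,0,0,0,0.3,0,0,0,0,0,0,0.2,0,0,0,0,0,0,0.2,0,0,0,0,0,0,0.2,0,0,0,0,0,0,0.2,0,0,0,0,0,0]'
```

```text
time_s: 26.6
position: [0.4612, -0.1218, 0.0163]
tcp_rot: [180.0, 0.0, 90.0]
contact_force: [0.2, -0.6, -0.4]
finger_gap: 0.0601
gripper_force: 0.0
time_s: 27.5
position: [0.4608, -0.1218, 0.0167]
tcp_rot: [180.0, 0.0, 90.0]
contact_force: [-2.0, -0.5, 8.9]
finger_gap: 0.0239
gripper_force: 58.3
```

To green +y bay (.6276, .0447): dx +16.65, dy +16.7.

```bash
python3 -m pendant '[0.2,0,0,-0.5,0,0,0,0.2,0,0,-2,0,0,0,0.2,0,0,-4,0,0,0,0.2,0,0,-6.5,0,0,0,0.2,0,0,-8.5,0,0,0,0.2,0.5,0.5,-9,0,0,0,0.2,2.5,2.5,-9,0,0,0,0.2,5,5,-9,0,0,0,0.2,7.5,7.5,-9,0,0,0,0.2,10,10,-9,0,0,0,0.2,12.5,12.5,-9,0,0,0,0.2,14.8,14.8,-9,0,0,0,0.2,16.2,16.2,-9,0,0,0,0.2,16.65,16.7,-9,0,0,0,0.2,16.65,16.7,-9,0,0,0,0.2,16.65,16.7,-7.5,0,0,0,0.2,16.65,16.7,-6,0,0,0,0.2,16.65,16.7,-6,0,0,0]'
python3 -m pendant '[0.2,0,0,1.5,0,0,0,0.2,0,0,3,0,0,0,0.2,0,0,4.2,0,0,0,0.2,0,0,4.8,0,0,0,0.2,0,0,5.2,0,0,0,0.2,0,0,5.4,0,0,0,0.2,0,0,5.5,0,0,0,0.2,0,0,5.55,0,0,0,0.2,0,0,5.55,0,0,0]'
```

```text
time_s: 29.3
position: [0.6249, 0.0438, 0.073]
tcp_rot: [-179.7, 0.0, 90.0]
contact_force: [-1.2, 0.2, -4.6]
finger_gap: 0.0235
gripper_force: 59.4
time_s: 30.2
position: [0.6278, 0.0447, 0.0218]
tcp_rot: [180.0, 0.0, 90.0]
contact_force: [-4.1, -1.1, 5.0]
finger_gap: 0.0234
gripper_force: 60.2
```

```bash
python3 -m pendant '[0.4,0,0,0,0,0,0,0.5,0,0,0,0,0,0,0.6,0,0,0,0,0,0,0.6,0,0,-1,0,0,0,0.7,0,0,-3,0,0,0,0.7,0,0,-6,0,0,0,0.7,0,0,-10,0,0,0,0.7,0,-4,-13,0,0,0,0.7,0,-8,-15,0,0,0,0.7,0,-12,-15,0,0,0,0.7,0,-16,-15,0,0,0,0.7,0,-20,-15,0,0,0,0.7,0,-24,-15,0,0,0,0.7,0,-28,-15,0,0,0,0.7,0,-28,-15,0,0,0,0.7,0,-28,-15,0,0,0]'
python3 -c "
from h import *
for n in('top','side'): cv2.imwrite('pics/%s9.png'%n,capture(n)[:,:,::-1])
t=cv2.imread('pics/top9.png')[160:260,90:560];s=cv2.imread('pics/side9.png')[120:360,190:520]
a=cv2.resize(t,(800,170),interpolation=2);b=cv2.resize(s,(590,429),interpolation=2)
o=np.zeros((600,800,3),np.uint8);o[:170]=a;o[171:600,:590]=b;cv2.imwrite('pics/fin.png',cv2.convertScaleAbs(o,alpha=1.4))"
```

```text
time_s: 31.8
position: [0.348, 0.0448, 0.1716]
tcp_rot: [179.9, -0.0, 90.0]
contact_force: [0.3, 0.8, 0.4]
finger_gap: 0.0598
gripper_force: 0.0
```

View pics/fin.png

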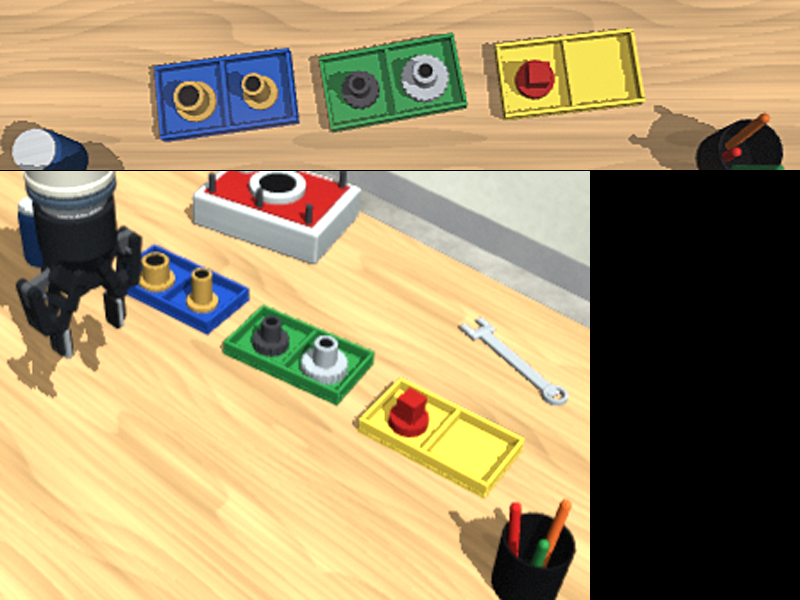

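All five parts stand upright near the centres of their bays: bushes at crop (193,100) and (260,90), gears at (359,90) and (425,75), plug at (535,78). The can and the pen pot look undisturbed.

```bash
python3 -c "
from bench import *
print(sign_off())"
```

```text
the job is handed in; nothing more can be done
None
```

I placed all five parts upright in their bays, one to a bay (gears green, bushes blue, plug yellow), and handed the job in after about 32 s of robot time; the sign-off returned no verdict.

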